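Lay the shampoo bottle down and clip it into the bathroom niche

ROBOT

A 6-joint arm with a two-finger parallel gripper is mounted at the origin on the work surface. World frame = base frame: x ahead of the robot, y to its left, z up, the work surface at z = 0. Lengths are in m, angles in rad, forces in N, time in s.
With the tool pointing down it reaches from about 0.35 to 0.975 m from the base axis. Payload 7.1 kg.
Tool frame: the origin (TCP) lies midway between the tips of the shut fingers; the grasp point (between the pads) lies 19 mm behind it; z points along the fingers, x is the direction in which the jaws open and shut, and the axes are right-handed (so a half turn about z gives the same grasp; the last joint's range is limited). The gripper opens to 88 mm and grips with 3 to 60 N. Pads are 20 mm wide; open, the fingers measure 115 mm over their backs; the gripper's body (75 mm by 178 mm) begins 61 mm behind the grasp point.
Start: joints at [-1.352, 0.423, 1.63, -0, 1.089, -0.019], TCP at [0.147, -0.607, 0.223] pointing down, gripper open.
Joint ranges: [-3, 3], [-0.9, 2.11], [0.09, 2.58], [-1.31, 4.45], [0.11, 2.69], [-2.54, 2.54]. Speed limits (rad/s): [2.39, 2.39, 3.01, 3.14, 3.14, 3.14].

INTERFACE

Orientations are given as a unit quaternion [w, x, y, z].
In Python, from station import move_pose, movel, movej, command_gripper, wait, inverse_kinematics, read_camera, camera_info, MotionError, job_done, get_time, get_joint_pos, get_qvel, get_effort, get_tcp_pos, get_ee_rot, get_ft_force, get_ft_torque, get_grip_width gives the robot as it stands. Calls block until the motion is done:
- move_pose(position, orientation): joint-space move of the TCP to a pose.
- movel(position, frame=None, v=0.15, until_force=None): straight line of the TCP; frame=None keeps the orientation; v is the mean speed in m/s. With until_force (N) it stops when the force on the tool has changed by that much, and returns True; else False.
- movej(angles): joint-space move.
- command_gripper(opening): opening from 0.0 (shut) to 1.0 (fully open); the grip force is fixed at half the most; returns when the fingers have stopped.
- wait(seconds).
- inverse_kinematics(position, orientation): joint angles nearest the present ones, or None.
- read_camera(name): name is "scene" or "side" or "wrist"; returns the picture (480x640x3 uint8, red, green, blue); there is no depth.
- camera_info(name): a dict with "intrinsics" (3x3 intrinsics, pixels), "T" (4x4, takes a point from camera to world coordinates); the wrist camera has in their place "tool_from_camera" (4x4, takes a point from camera to tool coordinates, whose origin is the TCP and whose axes are the tool frame's). Camera axes: x right, y up, looking along -z (the intrinsics and any distortion apply to the point x, -y, -z); pixel columns grow to the right and rows downward; lengths in m; the calibration is good to about 2 mm. A picture is of the moment at which its call begins: read the wrist's pose just before it. camera_info takes no time and is no camera call.
A pose or a line that the arm cannot do raises MotionError and nothing moves.
- job_done(): hands the job in, once; it reports no verdict.
Readings, each from a call of its own:
- get_time(): time.
- get_joint_pos(): joint angles.
- get_qvel(): joint speeds.
- get_effort(): joint torques, N m.
- get_tcp_pos(): TCP position.
- get_ee_rot(): TCP orientation.
- get_ft_force(): force on the tool from outside, world axes, zero at the start.
- get_ft_torque(): the same for the moment, N m.
- get_grip_width(): opening from 0.0 (shut) to 1.0 (fully open).
Only numpy, scipy, OpenCV 4.12 (cv2) and the standard library are available. Lean on these libraries where they do the work, as an engineer would, in place of code of your own. Each camera call takes 0.05 s, during which the arm holds its last target.

TASK

The tall shampoo bottle gets knocked off into the user's lap, so store it lying down: push it over near its top, without lifting it, so that it falls on its side along the niche with its cap towards the empty chrome clip. Slide it along the floor until the cap is level with that clip, then push it back so that the cap snaps into the clip and press the bottle firmly but gently (with about 10 N; its thin plastic dents at 18 N) against the back tiles, flush along its whole length, and let go. Leave the soap dish, the pumice stone, the nail brush and the comb alone.

Things in the scene. Friction and masses are not known exactly. Their poses are not given: they have to be found in the camera images.
- bottle: teal square shampoo bottle with a tall white cap, standing on the niche floor: body 70 x 70 mm, 150 mm tall; shoulder to 163 mm; round cap 30 mm wide from 163 to 217 mm. 0.3 to 0.55 kg, friction on tile 0.5 to 0.7. Thin plastic: keep the robot's force on it under 18 N. Origin: centre of the underside; z up to the cap; x, y square to its faces, at the start within 5 degrees of the niche's
- bottle_cap (a point): point on the bottle's axis in the middle of the cap, 190 mm from the base; the balance point is on the axis about 80 mm from the base. When the bottle lies, its axis is 35 mm above the niche floor
- niche: fixed tiled niche, open above and towards the robot. Inside 180 mm deep (x -90 to +90 mm) and 640 mm wide (y -320 to +320 mm). Origin: centre of its underside, on the work surface; x points into the niche to the back tiles, y along it to the left, z up. Its floor is 15 mm above the origin; the side walls (60 mm thick) and back wall rise 115 mm above the floor
- back_tiles: the niche's back wall. Origin: bottom middle of its bare face, at the niche's x = +90 mm, axes as the niche's. The flat tiled face, with the empty clip screwed to it, is bedded on this and stands anywhere from 0 to 10 mm in front of it (towards the robot), differently each time; that is not measured and has to be felt. The bottle's body, when flush, bears on the tiles only
- clip_seat (a point): where the cap's middle line would lie, home, if the tiles stood 0 mm out: niche x +55, y +120 mm, 35 mm above the niche floor; axes as the niche's; really 0 to 10 mm nearer the robot, with the tiles. The empty chrome clip, 16 mm wide along y, opens towards the robot, a jaw above and one below the cap; its lips reach 54 mm out from the tiles. The cap's middle may be 17 mm off along y
- clip_upper (a joint): sprung upper jaw of the clip: 0 = at rest, grows as it opens (rad). Its rounded beads, 26 mm apart at rest, are 5 mm in front of the cap's home line. The cap touches them 13 mm short of home, needs some 3 to 6 N at the cap to spread them (to 0.07 rad when its middle is level with them), and stays in by itself once home (0.05 rad), bottle flush on the tiles
- clip_lower (a joint): sprung lower jaw of the empty clip, like the upper one: 0 at rest, grows as it opens
- soap_dish: white ceramic soap dish with a bar of soap, 110 x 80 mm, 26 mm high (29 mm with the soap), loose, near the left end of the niche. Origin: centre of the underside
- pumice: grey pumice stone 78 x 46 x 38 mm, loose, at one end of the niche. Origin: centre of the underside
- nail_brush: stainless steel nail brush 86 x 36 mm, 39 mm high with its handle, loose, at the other end of the niche. Origin: centre of the underside
- comb: green comb 172 x 32 mm, gripped lengthwise along the back tiles by a small chrome clip, near the left end, 68 to 98 mm above the niche floor and up to 35 mm off the bare wall. Fixed. Origin: its centre
Mind the look-alikes: they are no part of the job. What is shaped like the bottle but red is not meant.

How it is judged:
By the outcome, as a careful person would: the job done as asked, in the order asked, and still so for the second after the job is handed in, with the robot touching nothing.
It also fails if it takes over 72 s, if anything falls off the work surface, if the arm or the gripper's body presses on something with over 40 N, if the wrist force passes 120 N, or if a joint passes its speed limit or range.

## Working session

There is one attempt and no reset: what is moved stays moved. The work goes in short steps, each a Python script; the robot and the scene stay as the last script left them, time stands still between calls to the robot, and variables do not carry over. Pictures are saved under pics/ and viewed, and the job is handed in when it is done.

```bash
ls; mkdir -p pics
python3 - <<'E'
from station import *
import cv2,numpy as np
print(get_time())
for n in ["scene","side","wrist"]:
    im=read_camera(n); cv2.imwrite(f"pics/{n}0.png",im[:,:,::-1]); i=camera_info(n); print(n,{k:np.round(v,4).tolist() if not isinstance(v,str) else v for k,v in i.items()})
print(get_time(),get_tcp_pos(),get_ee_rot(),get_ft_force())
E
```

```text
pics
0.0
scene {'intrinsics': [[489.3918, 0.0, 314.4895], [0.0, 489.3918, 236.7104], [0.0, 0.0, 1.0]], 'T': [[0.6785, -0.5998, 0.4242, 0.9847], [0.7345, 0.5654, -0.3753, -0.4239], [-0.0148, 0.5662, 0.8241, 1.0693], [0.0, 0.0, 0.0, 1.0]]}
side {'intrinsics': [[609.2022, 0.0, 322.5193], [0.0, 609.2022, 244.6431], [0.0, 0.0, 1.0]], 'T': [[0.9995, 0.0144, -0.029, 0.4593], [-0.0293, 0.7816, -0.6231, -0.756], [0.0137, 0.6236, 0.7816, 1.0956], [0.0, 0.0, 0.0, 1.0]]}
wrist {'intrinsics': [[351.5647, 0.0, 321.0849], [0.0, 351.5647, 236.7447], [0.0, 0.0, 1.0]], 'tool_from_camera': [[1.0, -0.0001, 0.0006, -0.0005], [0.0001, -0.9637, -0.267, -0.072], [0.0006, 0.267, -0.9637, -0.1622], [0.0, 0.0, 0.0, 1.0]]}
0.15 [ 0.1471582  -0.6070094   0.22208597] [-3.64564605e-04  7.85986813e-01 -6.18242992e-01 -4.47889290e-04] [-0.32217897 -0.32760616  0.61489167]
```

View pics/scene0.png

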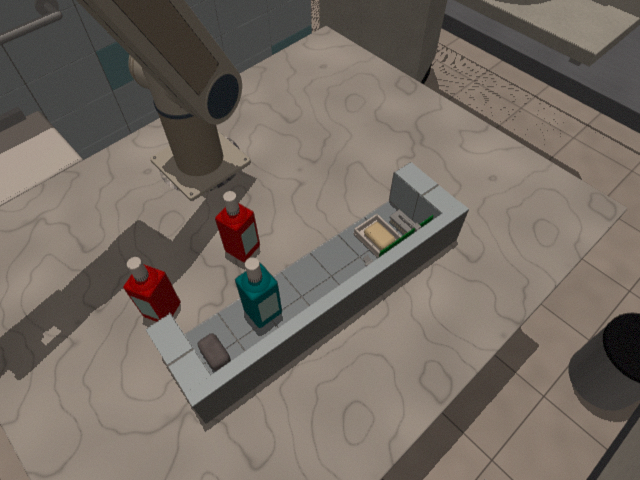

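View pics/side0.png

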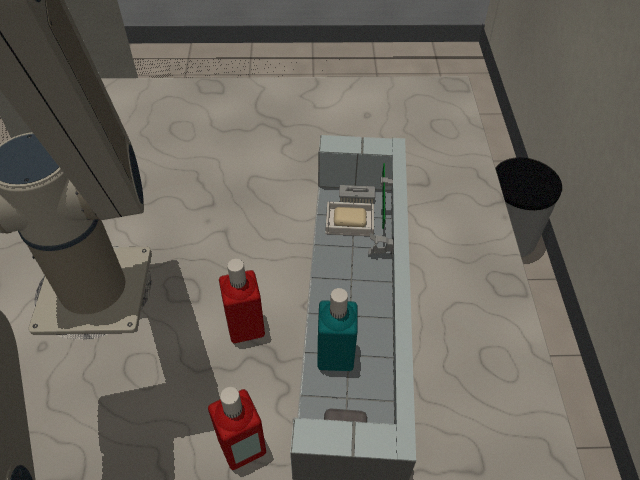

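Run:
```python
import cv2
a=cv2.imread("pics/side0.png")[120:480,200:430]; cv2.imwrite("pics/sA.png",cv2.resize(a[:180],None,fx=3.3,fy=3.3,interpolation=2)); cv2.imwrite("pics/sB.png",cv2.resize(a[160:],None,fx=2.9,fy=2.9,interpolation=2))
a=cv2.imread("pics/scene0.png")[150:430,115:475]; cv2.imwrite("pics/cA.png",cv2.resize(a,None,fx=2.1,fy=2.1,interpolation=2))
```

```text
(no output)
```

View pics/sA.png

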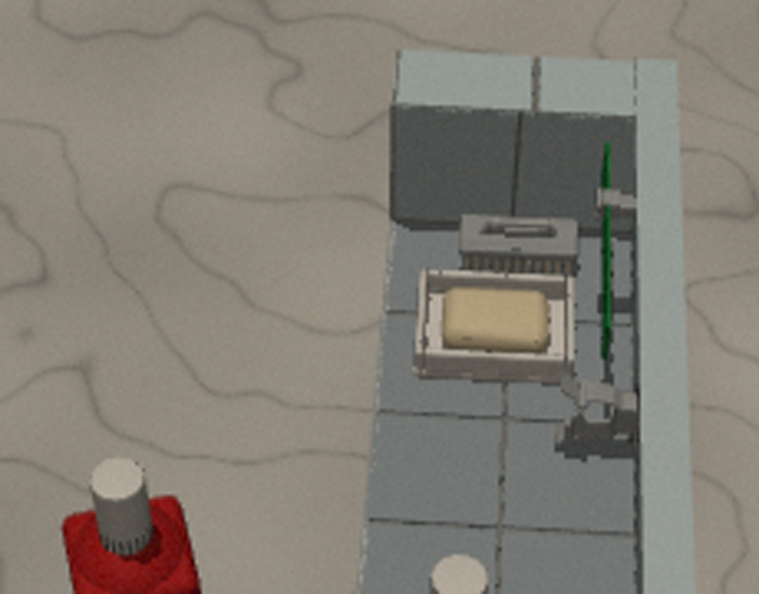

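View pics/sB.png

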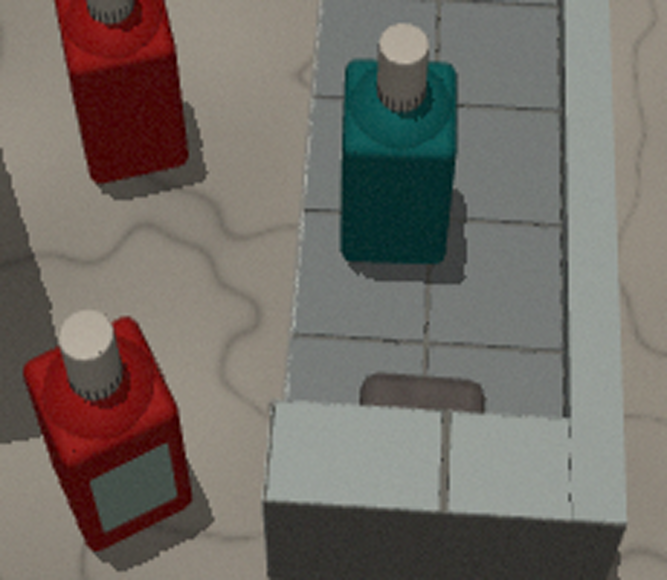

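View pics/cA.png

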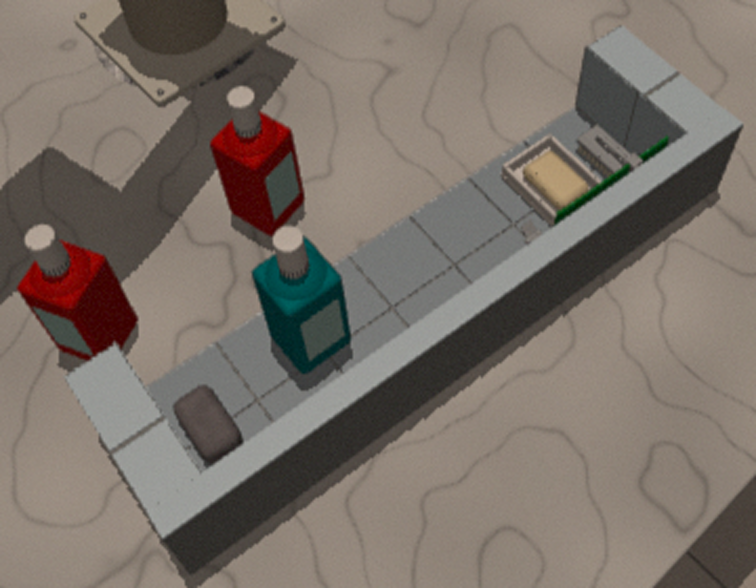

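```bash
cat > h.py <<'E'
import numpy as np, cv2
from scipy.optimize import least_squares
from station import *
def proj(n,P):
    i=camera_info(n);P=np.atleast_2d(P);T=np.linalg.inv(i['T']);c=P@T[:3,:3].T+T[:3,3]
    q=np.c_[c[:,0],-c[:,1],-c[:,2]]@i['intrinsics'].T
    return q[:,:2]/q[:,2:]
def ray(n,uv,z):
    i=camera_info(n);d=np.linalg.inv(i['intrinsics'])@[uv[0],uv[1],1];d=i['T'][:3,:3]@[d[0],-d[1],-d[2]]
    o=i['T'][:3,3];return o+d*(z-o[2])/d[2]
E
python3 - <<'E'
from h import *
S=[((-90,320,130),(318.5,151.5)),((-90,380,130),(320.9,135.5)),((-90,-320,130),(293.4,419)),((-90,-380,130),(291.7,453.1)),((-90,320,15),(318.5,187.3))]
C=[((-90,-380,130),(146.9,329.5)),((-90,-320,130),(170.7,314.3)),((-90,320,130),(395,173.8)),((-90,380,130),(411.2,162.9))]
def W(p,P):
    c,s=np.cos(p[2]),np.sin(p[2]);P=np.array(P)/1000
    return np.c_[p[0]+c*P[:,0]-s*P[:,1],p[1]+s*P[:,0]+c*P[:,1],P[:,2]]
def res(p): return np.r_[(proj("side",W(p,[a for a,b in S]))-[b for a,b in S]).ravel(),(proj("scene",W(p,[a for a,b in C]))-[b for a,b in C]).ravel()]
r=least_squares(res,[.6,0,0]);print(r.x,np.round(r.fun,1));p=r.x
def N(w): c,s=np.cos(p[2]),np.sin(p[2]);d=np.array(w)[:2]-p[:2];return np.round(1000*np.array([c*d[0]+s*d[1],-s*d[0]+c*d[1]]),1)
def show(l,n,uv,z): w=ray(n,uv,z);print(l,np.round(w,4),N(w))
show('cap',"side",(339.3,295.5),.232);show('cap',"scene",(252.1,264.3),.232)
show('base-y L',"side",(317.9,369),.017);show('base-y R',"side",(353.1,370.3),.017)
show('red1',"side",(235.8,265.5),.217);show('red2',"side",(230,395.9),.217)
show('dish L',"side",(325.8,233.6),.015);show('dish R',"side",(373.3,235.5),.015)
show('back top',"side",(392.7,154.8),.13);show('back top near',"side",(200+571/2.9,280+417/2.9),.13)
show('clip jaw L',"side",(371.2,238),.075);show('clip jaw R',"side",(392,240),.075)
E
```

```text
[ 0.55659177 -0.04031141 -0.08994716] [ 0.8  0.7  0.  -0.7  1.2 -1.4 -0.5  0.6  0.3 -0.3 -1.9  0.6  0.1 -0.5
 -0.6 -1.   0.3 -0.9]
cap [ 0.5167 -0.1788  0.232 ] [ -27.3 -141.5]
cap [ 0.5172 -0.179   0.232 ] [ -26.8 -141.7]
base-y L [ 0.4812 -0.2058  0.017 ] [ -60.2 -171.6]
base-y R [ 0.5497 -0.2101  0.017 ] [   8.4 -169.7]
red1 [ 0.3351 -0.1006  0.217 ] [-215.1  -79.9]
red2 [ 0.341  -0.3503  0.217 ] [-186.9 -328.1]
dish L [0.5079 0.1377 0.015 ] [-64.5 173. ]
dish R [0.617  0.1301 0.015 ] [ 44.9 175.1]
back top [0.6646 0.2753 0.13  ] [ 79.2 324.1]
back top near [ 0.6064 -0.3655  0.13  ] [  78.9 -319.4]
clip jaw L [0.6031 0.074  0.075 ] [ 36.1 118. ]
clip jaw R [0.6477 0.0676 0.075 ] [ 81.  115.6]
```

```bash
cat >> h.py <<'E'
NP=np.array([0.55659,-0.04031]);NY=-0.08995
def w(x,y,z):
    """niche mm -> world; z is world m"""
    c,s=np.cos(NY),np.sin(NY);x/=1000;y/=1000
    return [NP[0]+c*x-s*y,NP[1]+s*x+c*y,z]
def n(P):
    c,s=np.cos(NY),np.sin(NY);d=np.array(P)[:2]-NP;return np.round(1000*np.array([c*d[0]+s*d[1],-s*d[0]+c*d[1]]),1)
def q(deg=0):
    f=NY-np.pi/2+np.radians(deg);return [0,np.cos(f/2),np.sin(f/2),0]
def fn():
    f=get_ft_force();c,s=np.cos(NY),np.sin(NY);return np.round([c*f[0]+s*f[1],-s*f[0]+c*f[1],f[2]],2)
def pic(tag):
    for k in("scene","side"): cv2.imwrite(f"pics/{k}_{tag}.png",read_camera(k)[:,:,::-1])
E
python3 - <<'E'
from h import *
command_gripper(0.0)
p=get_tcp_pos();movel([p[0],p[1],.33],v=.2)
print(get_time())
move_pose(w(-27,-200,.33),q());print(get_time(),get_joint_pos())
movel(w(-27,-200,.195),v=.1);print(get_time(),n(get_tcp_pos()),fn())
pic("pre")
E
```

```text
2.175
4.0583 [-4.56117839e-01  2.25354374e-01  1.65549667e+00 -1.91491474e-04
  1.26090002e+00  1.20544699e+00]
5.5583 [ -26.6 -200.2] [ 0.18 -0.09  0.24]
```

View pics/side_pre.png

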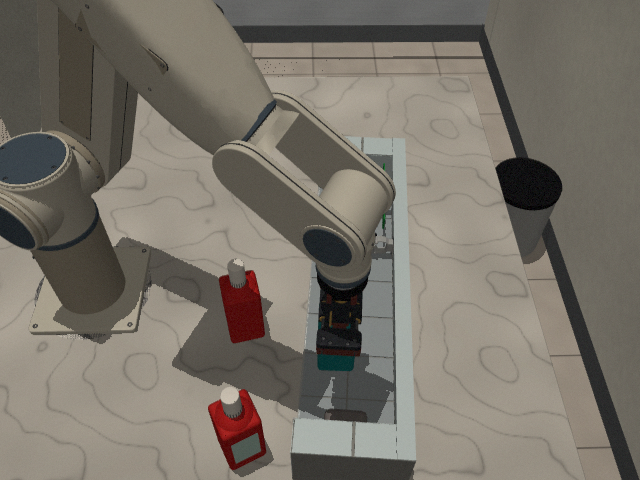

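View pics/scene_pre.png

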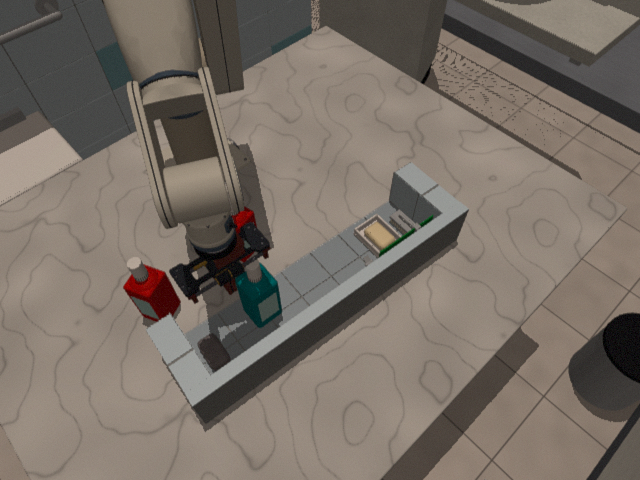

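Run:
```python
from h import *
for y,v in [(-160,.05),(-130,.05),(-110,.05),(-95,.05),(-80,.05),(-70,.05),(-62,.05)]:
    movel(w(-27,y,.195),v=v);print(y,get_time(),fn())
wait(.6)
p=w(-27,-190,.195);movel(p,v=.2)
pic("fell");print(get_time())
```

```text
-160 6.6083 [ 0.19 -0.38  0.38]
-130 7.3583 [ 0.08 -0.31  1.04]
-110 7.9083 [0.26 0.61 0.54]
-95 8.3583 [ 0.02 -0.   -0.37]
-80 8.8083 [ 0.03  0.12 -0.12]
-70 9.1583 [ 0.73 -0.1   0.85]
-62 9.4667 [ 0.18  0.26 -0.02]
10.9583
```

View pics/side_fell.png

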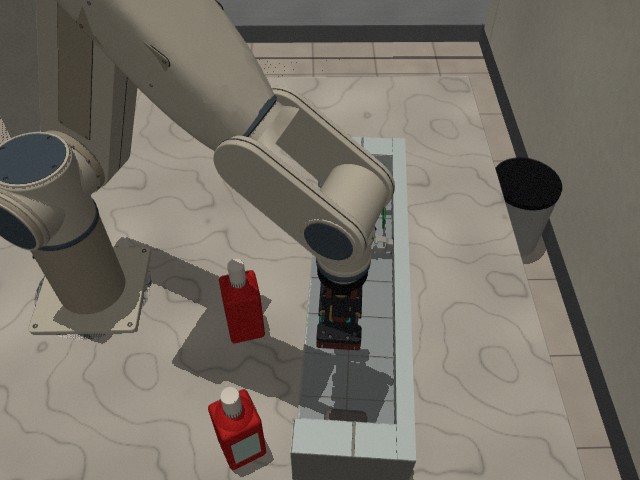

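View pics/scene_fell.png

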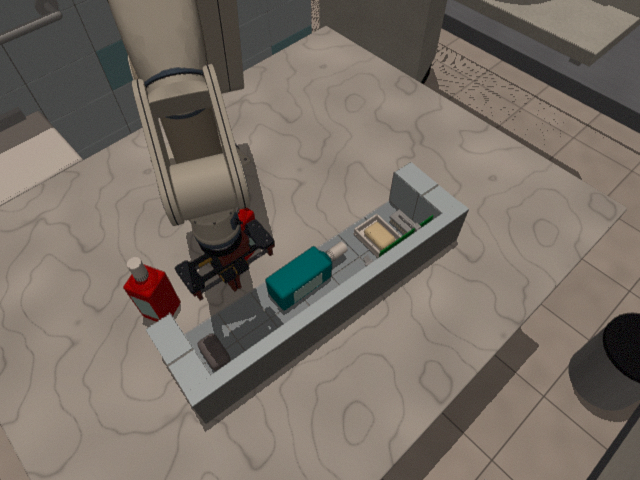

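Run:
```python
import cv2
a=cv2.imread("pics/scene_fell.png")[210:330,250:410]; cv2.imwrite("pics/cB.png",cv2.resize(a,None,fx=5,fy=5,interpolation=2))
```

```text
(no output)
```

View pics/cB.png

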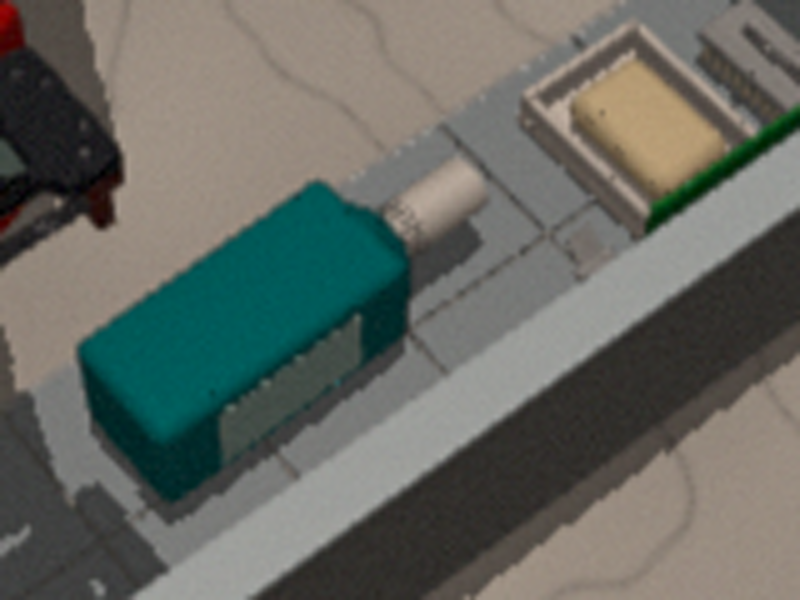

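Run:
```python
from h import *
for l,uv,z in [("bl",(266.4,280.4),.085),("br",(283.6,298.6),.085),("sr",(331.6,264.4),.085),("sl",(313.6,246),.085),("tip",(250+470/5,210+165/5),.062)]: print(l,n(ray("scene",uv,z)))
```

```text
bl [ -55.7 -104.2]
br [   6.8 -100.2]
sr [ 3.3 40.8]
sl [-63.9  39.1]
tip [-36.7 112.6]
```

Run:
```python
from h import *
movel(w(-27,-165,.195),v=.15)
movel(w(-27,-165,.036),v=.12);print(get_time(),fn())
for y in (-130,-120,-110,-100,-92,-84):
    s=movel(w(-27,y,.036),v=.04,until_force=10);print(y,s,n(get_tcp_pos()),fn(),get_time())
movel(w(-27,-110,.036),v=.1)
pic("slid");print(get_time())
a=cv2.imread("pics/scene_slid.png")[210:330,250:410]; cv2.imwrite("pics/cC.png",cv2.resize(a,None,fx=5,fy=5,interpolation=2))
```

```text
12.75 [-1.04  0.07  0.78]
-130 False [ -27.  -130.1] [ 0.25 -0.55 -0.27] 13.775
-120 False [ -27.  -119.7] [-0.04  1.08 -0.15] 14.175
-110 False [ -27.  -109.6] [-1.08  0.42 -0.53] 14.575
-100 False [-27.1 -99.6] [0.04 0.31 1.07] 14.975
-92 False [-27.1 -91.6] [-0.07 -0.28  0.01] 15.325
-84 False [-27.1 -83.6] [-0.4  -0.17 -0.45] 15.675
16.1833
```

View pics/cC.png

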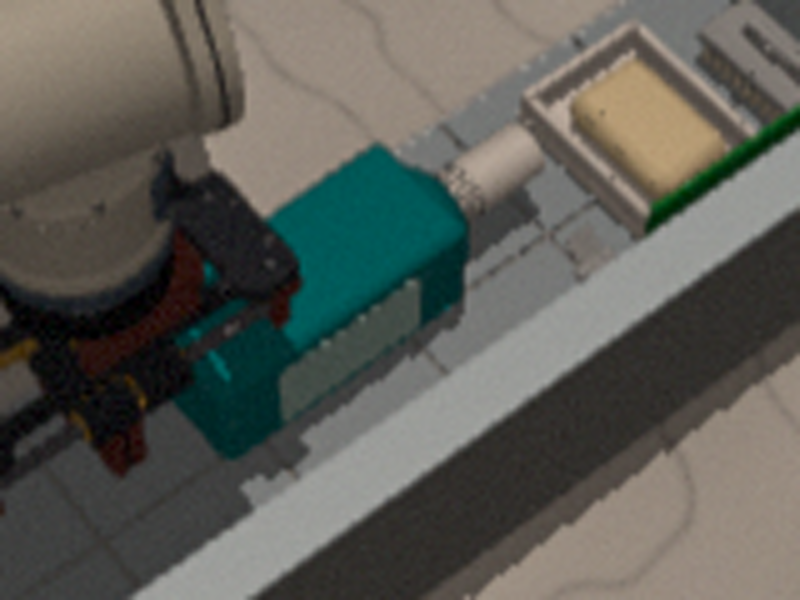

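View pics/side_slid.png

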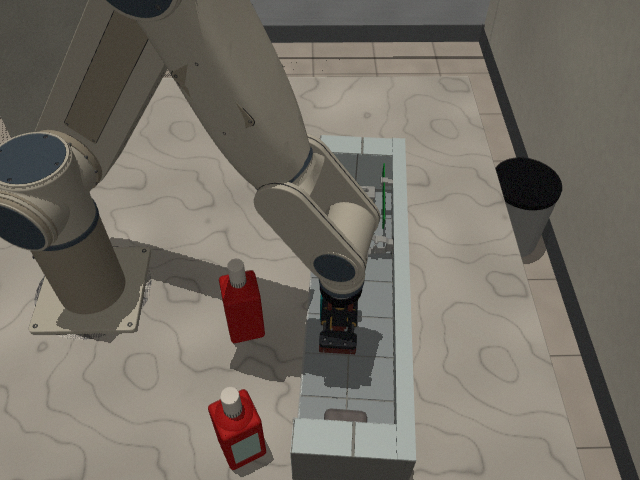

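Run:
```python
from h import *
for l,uv,z in [("sr",(250+468/5,210+222/5),.085),("sl",(250+378/5,210+145/5),.085),("tip",(250+527/5,210+135/5),.062),("lo",(250+232/5,210+460/5),.017)]: print(l,n(ray("scene",uv,z)))
```

```text
sr [-0.8 80.6]
sl [-62.   74.4]
tip [-33.1 146.3]
lo [  1.7 -64.5]
```

Run:
```python
from h import *
movel(w(-27,-110,.15),v=.2)
movel(w(-100,20,.15),v=.2)
command_gripper(1.0)
movel(w(-100,20,.036),v=.12)
print(get_time(),n(get_tcp_pos()),fn(),get_grip_width())
s=movel(w(-35,20,.036),v=.05,until_force=10);print(s,n(get_tcp_pos()),fn(),get_time())
pic("b1")
a=cv2.imread("pics/scene_b1.png")[190:310,250:410]; cv2.imwrite("pics/cD.png",cv2.resize(a,None,fx=5,fy=5,interpolation=2))
```

```text
20.2667 [-99.6  20. ] [-0.59  0.58  0.32] 0.9983979622824437
False [-34.6  20. ] [-0.24 -0.3  -0.33] 21.7167
```

View pics/cD.png

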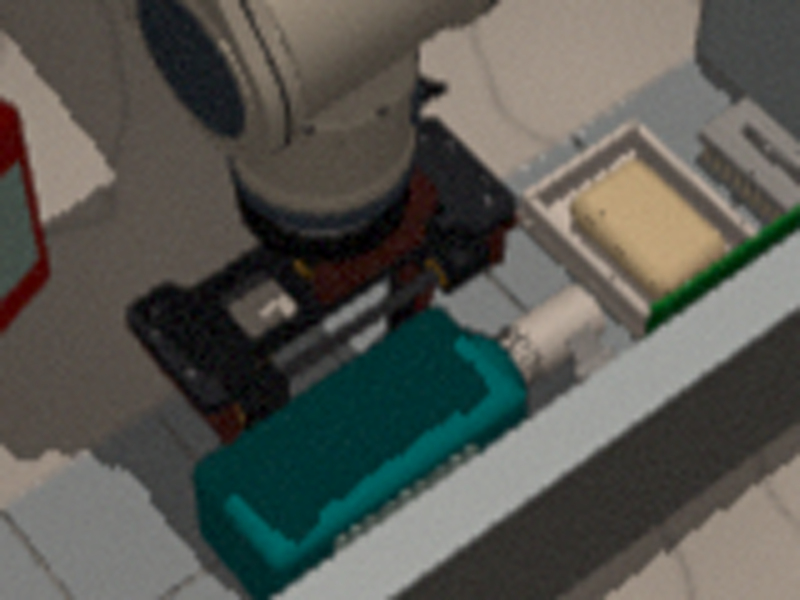

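View pics/side_b1.png

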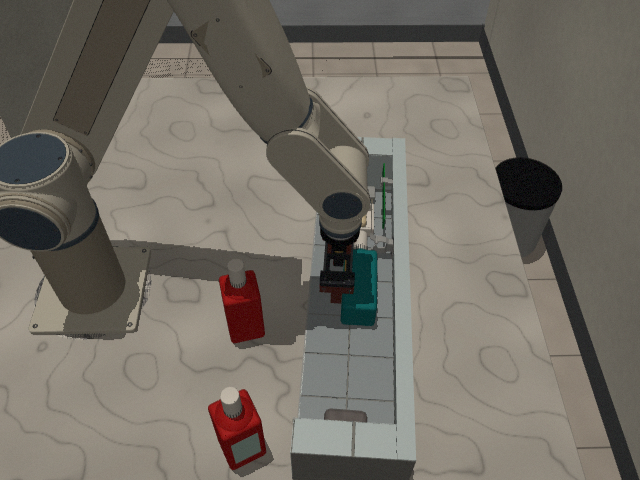

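Run:
```python
from h import *
for x in (-22,-16,-12,-9,-6,-3,0,2,4,6,8,10):
    s=movel(w(x,20,.036),v=.015,until_force=8);f=fn();print(x,s,n(get_tcp_pos()),f,np.round(get_ft_torque(),2),round(get_time(),2))
    if s or abs(f[0])>5: break
pic("b2")
a=cv2.imread("pics/scene_b2.png")[190:310,250:410]; cv2.imwrite("pics/cE.png",cv2.resize(a,None,fx=5,fy=5,interpolation=2))
```

```text
-22 True [-35.  20.] [ 0.23 -0.64 -0.04] [0.04 0.06 0.02] 22.15
```

View pics/cE.png

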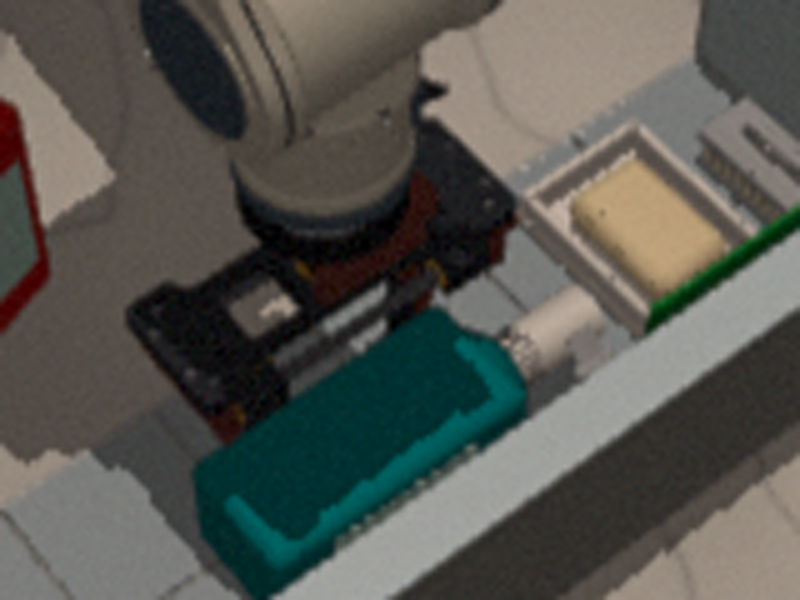

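Run:
```python
from h import *
s=movel(w(-18,20,.036),v=.02,until_force=11);print(s,n(get_tcp_pos()),fn(),get_time())
if s:
    s=movel(w(-18,20,.036),v=.02,until_force=13);print(s,n(get_tcp_pos()),fn(),get_time())
```

```text
False [-17.8  20. ] [-0.54 -0.95 -0.7 ] 23.2917
```

Run:
```python
from h import *
s=False
for x in (-14,-11,-8,-6,-4,-2,0,2,4,6):
    s=movel(w(x,20,.036),v=.015,until_force=10);f=fn();print(x,s,n(get_tcp_pos()),f,round(get_time(),2))
    if s or abs(f[0])>6: break
pic("b3")
a=cv2.imread("pics/scene_b3.png")[190:310,250:410]; cv2.imwrite("pics/cF.png",cv2.resize(a,None,fx=5,fy=5,interpolation=2))
```

```text
-14 False [-13.8  20. ] [-2.43  0.2  -0.63] 23.71
-11 False [-10.7  20. ] [-2.28 -0.31 -0.01] 24.06
-8 False [-8.9 19.9] [-6.54 -0.25  3.56] 24.41
```

View pics/cF.png

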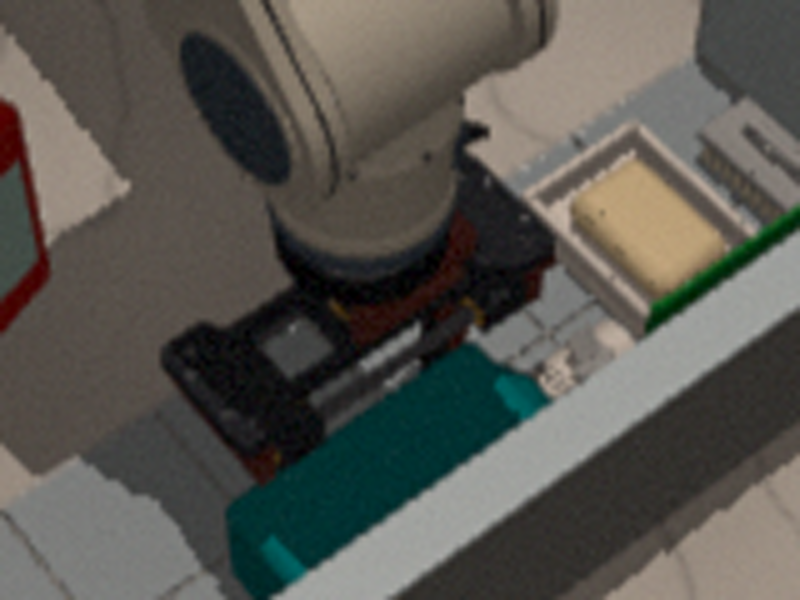

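Run:
```python
from h import *
for x in (-7,-6,-5,-4,-3,-2,-1,0,1,2):
    s=movel(w(x,20,.036),v=.01,until_force=6);f=fn();print(x,s,n(get_tcp_pos()),f,np.linalg.norm(f).round(1),round(get_time(),2))
    if s or np.linalg.norm(f)>10.5: break
pic("b4")
a=cv2.imread("pics/scene_b4.png")[190:310,250:410]; cv2.imwrite("pics/cG.png",cv2.resize(a,None,fx=5,fy=5,interpolation=2))
```

```text
-7 False [-9.  19.9] [-9.77 -0.69  6.72] 11.9 24.76
```

View pics/cG.png

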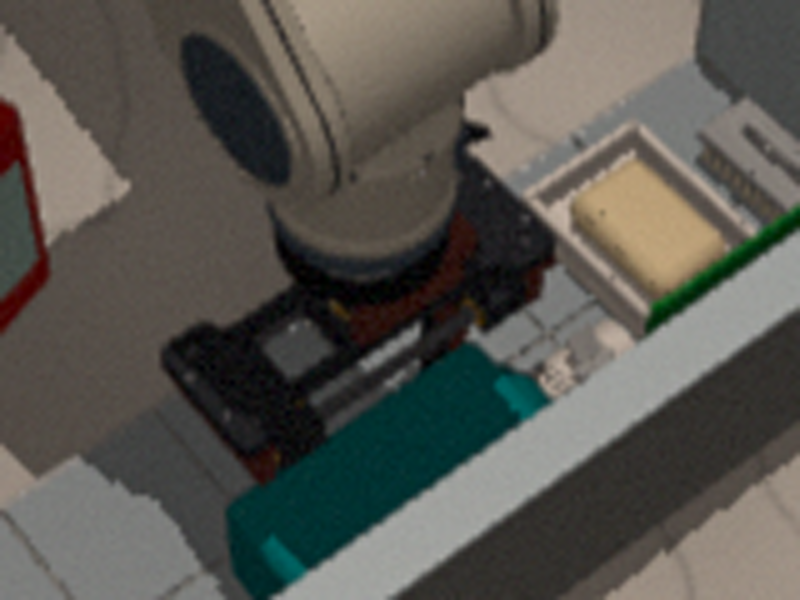

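Run:
```python
from h import *
print(get_tcp_pos(),get_ee_rot(),q(),fn(),get_ft_torque())
for l,uv in [("bl",(296,293)),("sl",(344,259))]: print(l,n(ray("scene",uv,.085)))
cv2.imwrite("pics/wr.png",read_camera("wrist")[:,:,::-1])
a=cv2.imread("pics/side_b4.png")[200:350,300:420]; cv2.imwrite("pics/sG.png",cv2.resize(a,None,fx=4,fy=4,interpolation=2))
```

```text
[ 0.54946471 -0.01965712  0.03585311] [-0.00309521 -0.67488362  0.73791121  0.00309377] [0, np.float64(0.6746003441115959), np.float64(-0.7381831586567906), 0] [-8.46 -0.68  7.56] [0.32159506 1.28310094 0.32084293]
bl [ 12.6 -69.8]
sl [ 9.7 73.2]
```

View pics/sG.png

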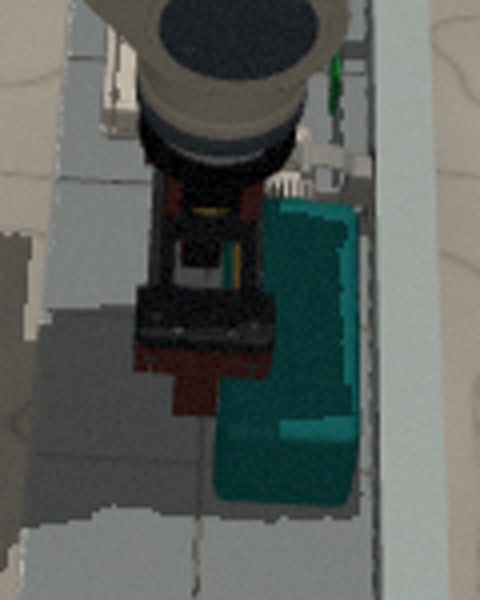

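View pics/wr.png

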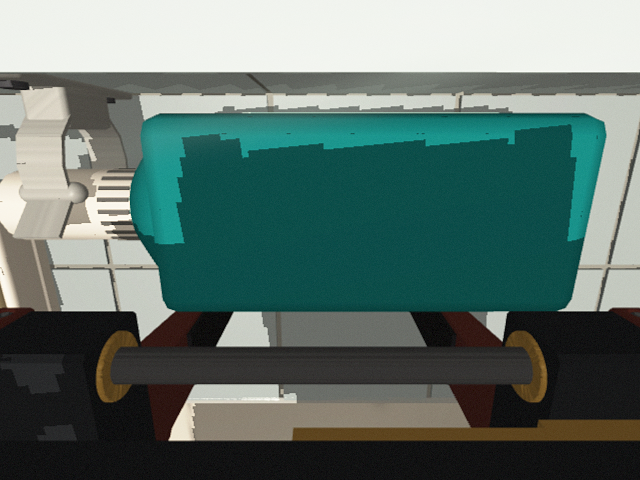

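```bash
cat >> h.py <<'E'
from scipy.spatial.transform import Rotation as R
def wray(uv,z=None,p=None,qq=None,x=None):
    i=camera_info("wrist");p=get_tcp_pos() if p is None else p;qq=get_ee_rot() if qq is None else qq
    Rt=R.from_quat([qq[1],qq[2],qq[3],qq[0]]).as_matrix();T=i['tool_from_camera']
    d=np.linalg.inv(i['intrinsics'])@[uv[0],uv[1],1];d=Rt@T[:3,:3]@[d[0],-d[1],-d[2]];o=Rt@T[:3,3]+p
    return o+d*(z-o[2])/d[2]
E
python3 - <<'E'
from h import *
p,qq=get_tcp_pos(),get_ee_rot()
for l,uv,z in [("front top edge",(200,308),.083),("front top edge2",(560,306),.083),("back top L",(160,117),.083),("back top R",(590,118),.083),("wall top edge",(370,93),.13),("wall outer top",(370,73),.13),
 ("walltopL",(200,93),.13),("walltopR",(600,93),.13),("bead",(75,193),.066),("bead low z",(75,193),.058),("base R mid",(597,180),.083),("jaw L",(20,120),.07),("jaw R",(68,120),.07)]:
    P=wray(uv,z,p,qq);print(l,n(P))
a=cv2.imread("pics/wr.png"); cv2.imwrite("pics/wr2.png",cv2.resize(a[60:330,0:240],None,fx=3.2,fy=2.2*1.4545,interpolation=2)[:600*2])
print(a.shape)
E
```

```text
front top edge [ 4.9 63.7]
front top edge2 [  5.8 -65.6]
back top L [70.  69.9]
back top R [ 69.8 -62.8]
wall top edge [71.8 11.4]
wall outer top [75.  11.6]
walltopL [71.7 41.8]
walltopR [ 71.8 -29.6]
bead [ 43.7 112.6]
bead low z [ 42.5 118.2]
base R mid [ 50.7 -69.1]
jaw L [ 69.6 123.9]
jaw R [ 69.6 107.4]
(480, 640, 3)
```

Run:
```python
import cv2
a=cv2.imread("pics/wr.png"); cv2.imwrite("pics/wr3.png",cv2.resize(a[60:260,0:260],None,fx=3,fy=3,interpolation=2)); cv2.imwrite("pics/wr4.png",cv2.resize(a[60:150,120:640],None,fx=1.5,fy=3,interpolation=2))
```

View pics/wr3.png

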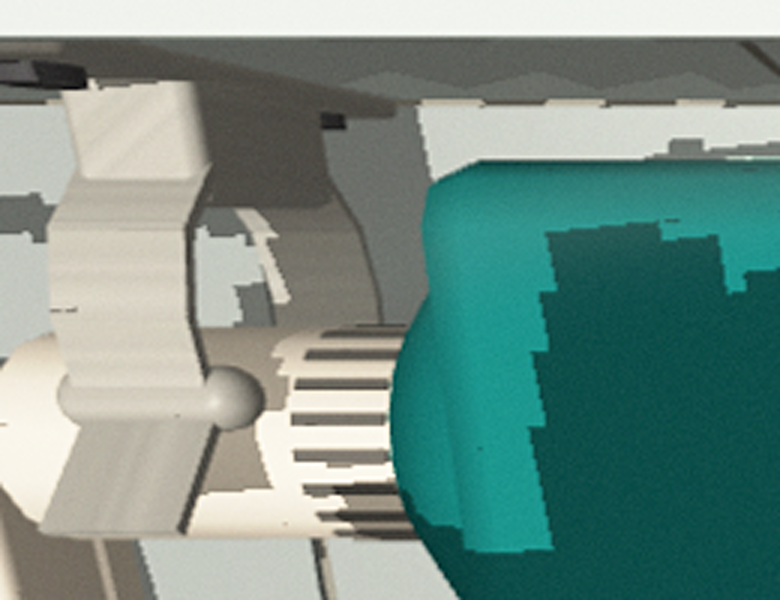

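View pics/wr4.png

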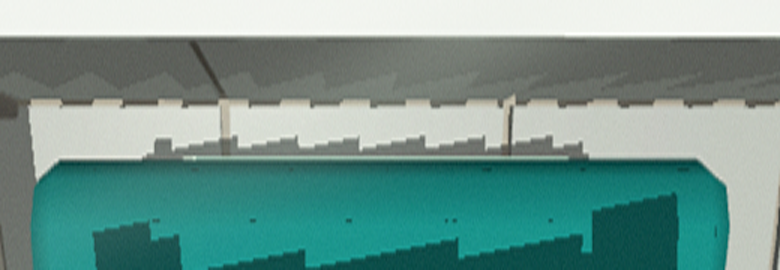

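Run:
```python
from h import *
p,qq=get_tcp_pos(),get_ee_rot()
for l,uv,z in [("wall-floor",(200,94),.015),("wall-floorR",(600,94),.015),("walltop L",(100,72.5),.13),("walltop R",(600,72.5),.13),("back edge of bottle as max silhouette",(370,113),.082),("cap tipfront edge",(110,238),.05),("cap rear edge",(110,168),.05)]:
    P=wray(uv,z,p,qq);print(l,n(P))
```

```text
wall-floor [83.8 78.8]
wall-floorR [  84.  -114.6]
walltop L [75.1 59.1]
walltop R [ 75.1 -28.9]
back edge of bottle as max silhouette [71.2  5. ]
cap tipfront edge [ 21.5 112.4]
cap rear edge [ 51.6 107.4]
```

```bash
cat >> h.py <<'E'
def qt(tilt):
    r=R.from_euler('z',NY)*R.from_euler('y',-tilt,degrees=True)*R.from_euler('z',-NY)
    b=q();r=r*R.from_quat([b[1],b[2],b[3],b[0]]);s=r.as_quat();return [s[3],s[0],s[1],s[2]]
E
python3 - <<'E'
from h import *
movel(w(-25,20,.036),v=.06)
command_gripper(.5)
movel(w(-25,42,.044),frame=qt(4),v=.08);print(get_time(),n(get_tcp_pos()),get_tcp_pos()[2],fn())
s=movel(w(-12,42,.044),v=.02,until_force=9);print(s,n(get_tcp_pos()),fn())
for x in (-10,-9,-8,-7,-6,-5,-4,-3):
    if s: break
    s=movel(w(x,42,.044),v=.01,until_force=7);f=fn();print(x,s,n(get_tcp_pos()),f,np.round(np.linalg.norm(f),1),round(get_time(),2))
    if np.linalg.norm(f)>9: break
cv2.imwrite("pics/wr5.png",read_camera("wrist")[:,:,::-1]);print(get_tcp_pos()[2])
E
```

```text
26.625 [-25.   42.1] 0.04413407265123385 [-0.5  -0.7  -0.58]
False [-12.2  42. ] [-0.81 -0.13  0.34]
-10 False [-10.  42.] [ 0.08 -0.71 -0.8 ] 1.1 27.77
-9 False [-8.9 42. ] [-0.92 -0.1   0.2 ] 0.9 28.02
-8 False [-8.5 42. ] [-3.02 -0.48  1.45] 3.4 28.27
-7 False [-8.4 42. ] [-5.33  0.62  4.56] 7.0 28.52
-6 False [-8.3 41.9] [-8.12 -0.27  6.58] 10.5 28.77
0.043655361886121645
```

View pics/wr5.png

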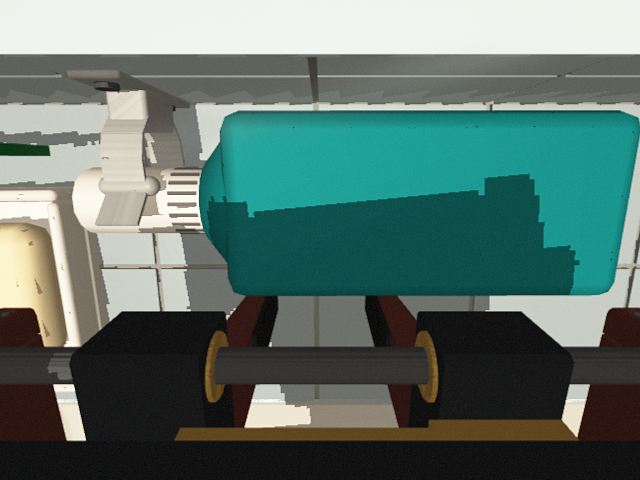

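Run:
```python
from h import *
p,qq=get_tcp_pos(),get_ee_rot()
for l,uv,z in [("wall-floor",(350,103),.015),("walltop",(350,54),.13),("bottle back",(400,111),.082),("bottle front",(400,296),.082),("cap F",(170,233),.05),("cap R",(170,168),.05),("bead",(150,186),.066),("jaw L",(103,165),.068),("jawR",(150,165),.068)]:
    print(l,n(wray(uv,z,p,qq)))
z=.044
for k in range(5):
    z+=.0008
    movel(w(-6,42,z),v=.01);f=fn();print(round(z,4),n(get_tcp_pos()),f,round(get_time(),2))
    if f[2]<.8: break
```

```text
wall-floor [84. 27.]
walltop [75.4 36. ]
bottle back [70.7 14.8]
bottle front [ 2.8 11.7]
cap F [ 21.2 112.4]
cap R [ 50.9 109.8]
bead [ 43.9 111.8]
jaw L [ 52.3 128.7]
jawR [ 52.3 110. ]
0.0448 [-8.1 41.8] [-5.87  0.39 -2.1 ] 29.07
```

Run:
```python
from h import *
x,z=-6,.0446
for k in range(14):
    x+=1;z+=.00025
    s=movel(w(x,42,z),v=.012,until_force=8);f=fn();t=n(get_tcp_pos());print(round(x,1),round(z,4),s,t,round(get_tcp_pos()[2],4),f,np.round(np.linalg.norm(f),1),round(get_time(),2))
    if s or np.linalg.norm(f)>12.5: break
    z-=np.clip(f[2]/11000*-1,-.0004,.0004)*.6
cv2.imwrite("pics/wr6.png",read_camera("wrist")[:,:,::-1])
```

```text
-5 0.0449 False [-7.1 41.8] 0.0439 [-5.11 -1.14 -1.64] 5.5 29.32
-4 0.045 False [-6.2 41.8] 0.044 [-4.75 -0.92 -1.27] 5.0 29.57
-3 0.0452 False [-5.1 41.8] 0.0442 [-5.27 -0.65 -2.35] 5.8 29.82
-2 0.0453 False [-4.1 41.8] 0.0443 [-4.41 -1.28 -3.03] 5.5 30.07
-1 0.0454 False [-3.1 41.8] 0.0444 [-3.93 -0.7  -1.78] 4.4 30.32
0 0.0456 False [-1.6 41.9] 0.0448 [-5.5  -0.61 -0.83] 5.6 30.57
1 0.0458 False [-0.  41.9] 0.0453 [-4.86  0.34 -1.86] 5.2 30.82
2 0.0459 False [ 1.9 42.1] 0.0458 [-3.51  0.73 -3.31] 4.9 31.07
3 0.046 False [ 3.2 42.1] 0.046 [-4.23  0.82 -2.59] 5.0 31.32
4 0.0461 False [ 3.4 42.1] 0.0458 [-5.45  1.68 -3.41] 6.6 31.57
5 0.0461 False [ 3.5 42.1] 0.0455 [-6.36  1.97 -3.66] 7.6 31.82
6 0.0462 False [ 3.8 42.1] 0.0453 [-7.74  3.21 -3.94] 9.3 32.08
7 0.0462 False [ 3.9 42.1] 0.045 [-8.65  2.82 -4.64] 10.2 32.33
8 0.0462 False [ 4.1 42.1] 0.0447 [-10.64   3.21  -5.47] 12.4 32.58
```

View pics/wr6.png

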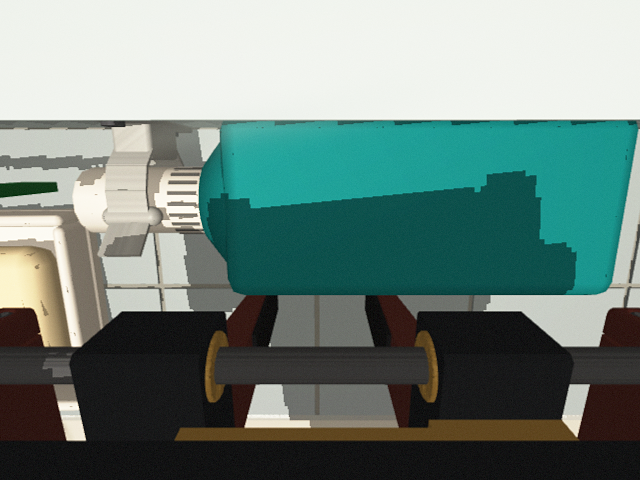

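Run:
```python
from h import *
movel(w(6,42,.0455),v=.015);print(fn())
movel(w(-8,42,.0455),v=.03)
movel(w(-8,8,.044),v=.08);print(n(get_tcp_pos()),fn(),get_time())
cv2.imwrite("pics/wr7.png",read_camera("wrist")[:,:,::-1])
x,z=1.5,.044
s=movel(w(x,8,z),v=.02,until_force=8);print(s,fn())
for k in range(12):
    x+=.7;z+=.0001
    s=movel(w(x,8,z),v=.012,until_force=8);f=fn();print(round(x,1),round(z,4),s,n(get_tcp_pos()),f,np.round(np.linalg.norm(f),1),round(get_time(),2))
    if s or -f[0]>9.3 or np.linalg.norm(f)>12: break
    z+=np.clip(f[2]/11000,-.0005,.0005)*.7
wait(.5);print(fn());print(fn())
cv2.imwrite("pics/wr8.png",read_camera("wrist")[:,:,::-1])
```

```text
[-5.93  2.78 -5.46]
[-8.   7.6] [0.66 0.01 0.14] 34.1083
False [0.34 0.26 0.04]
2.2 0.0441 False [2.2 8. ] [-0.02  0.17  0.88] 0.9 35.03
2.9 0.0443 False [2.9 8. ] [ 0.88 -0.41 -0.64] 1.2 35.28
3.6 0.0443 False [3.6 8. ] [-0.36 -0.44  0.  ] 0.6 35.53
4.3 0.0444 False [3.8 8. ] [-1.6  -0.29  0.73] 1.8 35.78
5.0 0.0446 False [4.2 8. ] [-4.04 -0.65  0.89] 4.2 36.03
5.7 0.0447 False [4.3 8. ] [-6.13 -0.55  1.58] 6.4 36.28
6.4 0.0449 False [4.3 8. ] [-7.72  0.2   2.59] 8.1 36.53
7.1 0.0452 False [4.3 8. ] [-8.9  -0.32  1.95] 9.1 36.78
7.8 0.0454 False [4.4 8. ] [-11.46  -0.61   2.73] 11.8 37.03
[-10.19  -0.66   2.86]
[-10.19  -0.66   2.86]
```

View pics/wr8.png

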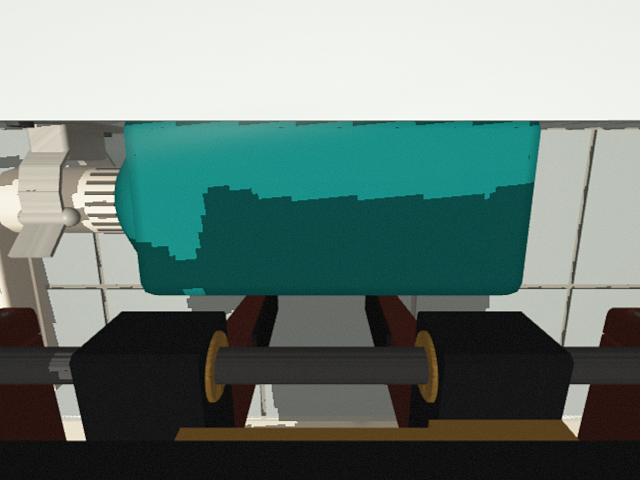

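Run:
```python
from h import *
movel(w(0,8,.0445),v=.02)
movel(w(-60,8,.045),v=.1);print(get_time(),fn())
cv2.imwrite("pics/wr9.png",read_camera("wrist")[:,:,::-1])
movel(w(-100,8,.06),v=.15);movel(w(-100,8,.30),v=.2)
movel(w(-230,-120,.36),v=.25)
pic("end");print(get_time(),fn())
for k,(a,b,c,d) in {"scene":(190,310,250,410),"side":(180,340,300,430)}.items():
    cv2.imwrite(f"pics/e_{k}.png",cv2.resize(cv2.imread(f"pics/{k}_end.png")[a:b,c:d],None,fx=3.7,fy=3.7,interpolation=2))
```

```text
38.875 [ 0.19  0.27 -0.54]
41.725 [-0.87  0.68  0.49]
```

View pics/wr9.png

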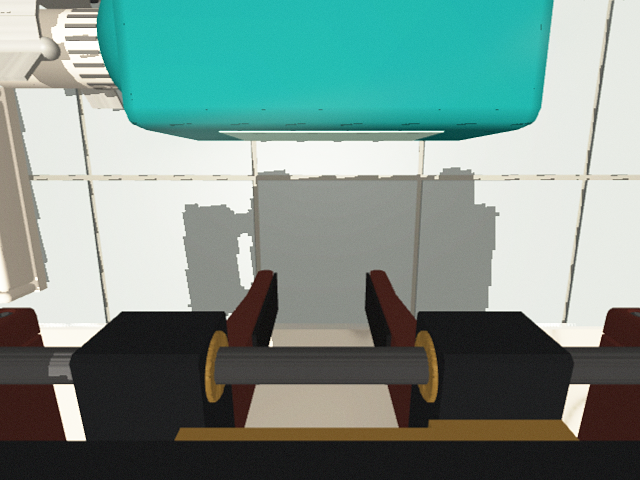

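View pics/e_side.png

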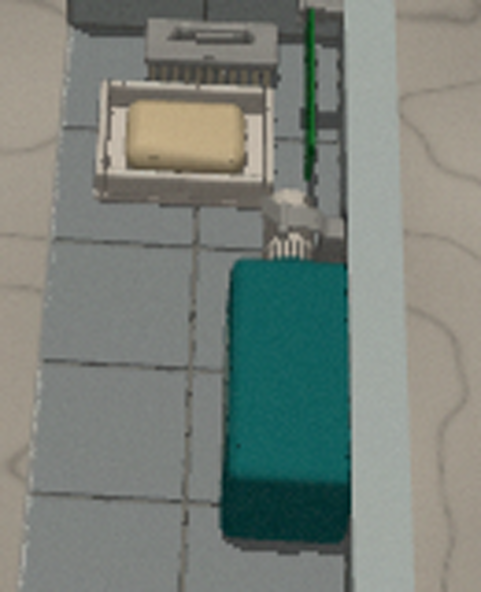

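View pics/scene_end.png

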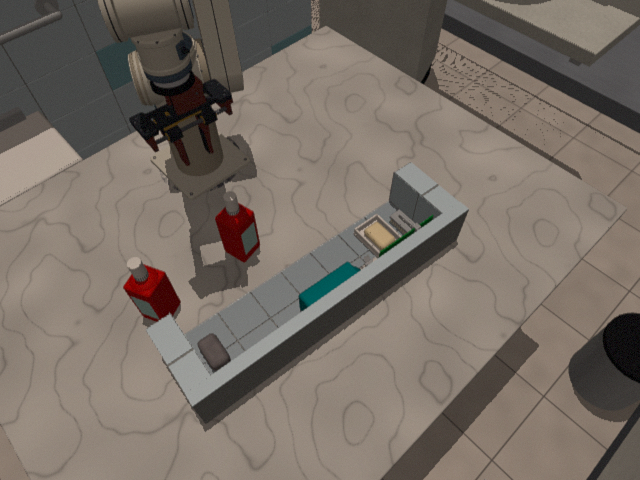

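```bash
python3 -c "
from station import *
job_done();print(get_time())"
```

```text
the job is handed in; nothing more can be done
the job is handed in; nothing more can be done
```

The teal bottle is lying along the niche with its cap in the clip and its body against the back tiles. I handed the job in about 42 s into the 72 s allowed.

- **Tipping and sliding:** I pushed the bottle over at the cap, towards the clip, and it fell straight. I then slid it about 35 mm along the floor from its base. In the pictures the cap's middle ended up about level with the clip.
- **Snapping in:** The first two pushes stalled at the clip's beads. The arm was also pressing the bottle down with about 7 N, which added floor friction. I cancelled that downward force, and the cap then snapped in at about 5 N, with the bottle moving about 12 mm further back.
- **Pressing:** I felt the tiles, then pressed at the middle of the body to about 10 N, and it settled at 10.2 N. The highest force I read on the bottle was 12.4 N, during the snap-in. I only read forces between moves, so a brief higher peak would not show.
- **Last checks:** After letting go, the pictures show the cap inside the clip and the bottle parallel to the back wall. The soap dish, pumice, brush, comb and red bottles look unmoved, and the gripper is clear.
- **Disagreements:** The wrist camera put the top of the back wall at 75 mm and its foot at 84 mm from the niche's centre. I went by feel rather than by those numbers. I did not read the clip joints, so the evidence for the snap is the pictures and the travel.

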